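Function test of the conveyor's emergency stop

TASK

Test the bench conveyor's emergency stop before class: press the red mushroom button fully in until it latches, then push its grip bar round clockwise until the latch lets go, so that the button comes right out again and the bar turns back. Then press the blue reset button on the grey two-button station all the way in and let it come back, and leave the green one alone. Do it all by pushing with the fingertips, best with the fingers closed: never take the red button or its bar between the fingers, and leave every other thing on the bench where it stands.

Things in the scene. Friction and masses are not known exactly. Their poses are not given: they have to be found in the camera images.
- stop_box: Emergency-stop box screwed to the bench: grey housing with yellow top, 85 x 85 x 62 mm high; origin at the centre of its underside. On its vertical axis the red mushroom button: round cap 54 mm in diameter, underside 77 mm, top 89.5 mm above the bench when out, and across it a straight red grip bar 52 mm long, 11 mm wide, top at 105 mm when out. Untwisted, the bar lies along the box's x axis.
- stop_top (a point): Point in the middle of the top face of the red grip bar, on the button's axis. It moves down and turns with the button; its x axis runs along the bar, its z axis points up. The bar stands 15.5 mm above the middle of the cap and 19 mm above the cap at 20 mm from the axis.
- stop_press (a joint): How far the red button is pushed in, in m: 0 out, about 0.008 latched, 0.010 hard stop. Spring-loaded outwards (3 N out, 5 N in); pushing it past about 0.008 takes up to 8 N and then it stays latched near 0.008. Pressed less it springs back.
- stop_twist (a joint): Turn of the red button and its bar, rad: 0 at rest, growing clockwise seen from above, stop at 0.95. A light spring (0.01 to 0.04 N m) turns it back. Latched, turning it past about 0.45 rad frees it and it springs out by 8 mm (up against any finger over the cap; it comes right out when the finger leaves).
- panel: Grey two-button station screwed to the bench, 75 x 135 x 50 mm high, aluminium top plate. Origin at the centre of its underside. Blue reset button at +34 mm along its y axis, green start button at -34 mm.
- reset_btn_top (a point): Middle of the top face of the blue reset button (28 mm in diameter, 72 mm above the bench), moves down with it.
- reset_btn (a joint): How far the blue button is pushed in, in m: 0 out, 0.006 fully in, which takes 4 N. It springs back.
- start_btn (a joint): How far the green start button is pushed in, in m (0 out, 0.006 in, 4 N). Must not be pressed.
- robot_kit: Loose white and black toy-size humanoid robot standing, 265 mm tall, 200 mm wide, 100 mm deep; origin under its middle.
- bottle: Loose closed drink bottle with green cap, 62 mm diameter, 200 mm tall; origin at the centre of its underside.
- phone: Loose black phone lying flat, 150 x 73 x 9 mm; origin under its middle.
- mouse: Loose white computer mouse, 100 x 58 x 32 mm; origin under its middle.
- screwdriver: Loose screwdriver lying on the bench, about 200 mm long, 30 mm thick; along its x axis.
- servo: Loose small black servo motor with white horn, 55 x 20 x 44 mm high; origin under its middle.

How it is judged:
By the outcome, as a careful person would: the job done as asked, in the order asked, and still so for the second after the job is handed in, with the robot touching nothing.
It also fails if it takes over 64 s, if anything falls off the work surface, if the arm or the gripper's body presses on something with over 40 N, if the wrist force passes 120 N, or if a joint passes its speed limit or range.

ROBOT

A 6-joint arm with a two-finger parallel gripper is mounted at the origin on the work surface. World frame = base frame: x ahead of the robot, y to its left, z up, the work surface at z = 0. Lengths are in m, angles in degrees, forces in N, time in s.
With the tool pointing down it reaches from about 0.3 to 0.75 m from the base axis. Payload 8.5 kg.
Tool frame: the origin (TCP) lies at the very end of the fingers, on their centre line; the grasp point (between the pads) lies env.pinch_z behind it (env.pinch_z is the distance from the TCP to the grasp point, in m); z points along the fingers, y is the line along which they close (so a half turn about z gives the same grasp; the last joint's range is limited). The gripper opens to 85 mm and grips with 20 to 120 N. Pads are 22 mm wide; open, the fingers measure 114 mm over their backs; the gripper's body (76 mm by 85 mm) begins 54 mm behind the grasp point. The pads swing forward as they close: fully open they stand 13 mm farther back than shut.
Start: joints at [62.091, 21.807, 74.336, -0, 83.858, -12.336], TCP at [0.148, 0.53, 0.231] pointing down, gripper open.
Joint ranges: [-178.18, 178.18], [-50.72, 133.34], [12.68, 142.11], [-81.47, 261.47], [9.98, 163.14], [-165.26, 165.26]. Speed limits (degrees/s): [136.94, 136.94, 180, 180, 180, 180].

INTERFACE

Orientations are given as a 3x3 rotation matrix whose columns are the frame's x, y, z axes.
In Python, from rig import telemetry, get_image, env gives the robot as it stands. The module is installed in compiled form; this text tells all that it offers.
- The arm moves only by the tool apply_moves, never from a script. Its argument "series" is a list of rows, each a list of 7 numbers: the shift along the tool's x, y, z in mm, then the turn, a rotation vector about the tool's x, y, z in degrees, then the opening, from 0 (shut) to 1 (fully open). A call has 1 to 12 rows; each row shifts and turns the commanded pose from where the row before left it, along the tool's axes as they then stand; what a row does not reach is not made up. A row lasts 1/8 s, in which the tool goes at most 62.5 mm and 10.7 degrees, less where a joint would pass 70% of its speed; a pose out of reach is approached as far as the arm can. A call with a gripper value outside its range is refused whole. The fingers move at their own pace and stop on an object; "grip_force" is the grip in N (left out, the last holds). Time passes only in rows, so rows that do not move let the fingers close. It gives the time, the measured TCP pose, the force, the opening and the grip force at its end, in the units of the state.
- telemetry.observe(): the state, without advancing time (a new reading comes with each control period).
- get_image(name): name is "side" or "top" or "wrist"; returns a dict with "frame" (384x512x3 uint8, red, green, blue), "z_map" (384x512 float32, m along the optical axis (not along the pixel's ray), 0 where there is no reading), "vertical_fov" (degrees; the focal length in pixels is half the picture's height over the tangent of half this angle, whatever the lens; pixels are square), "cx", "cy" (the principal point, pixels), "dist" ([k1, k2, p1, p2, k3] as OpenCV has them; the pictures are not rectified), "eye" and "attitude" of the camera in the world; the wrist camera has in their place "mount" (4x4, takes a point from camera to tool coordinates, whose origin is the TCP and whose axes are the flange's). Camera axes: x right, y up, looking along -z (the intrinsics and any distortion apply to the point x, -y, -z); pixel columns grow to the right and rows downward; lengths in m; the calibration is good to about 2 mm. A picture is of the moment at which its call begins: read the wrist's pose just before it.
- env.close_job(): hands the job in; it is judged then, once.
The state is a dict: "time_s": time; "q": joint angles; "qvel": joint speeds; "joint_efforts": joint torques, N m; "position": TCP position; "tool_rot": TCP orientation; "ft_force": force on the tool from outside, world axes, zero at the start; "wrist_torque": the same for the moment, N m; "grip_width": finger opening in m; "gripper_force": force on a finger pad.
Only numpy, scipy, OpenCV 4.12 (cv2) and the standard library are available. Lean on these libraries where they do the work, as an engineer would, in place of code of your own. Each camera call takes 0.05 s, during which the arm holds its last target. There are 200 camera calls.

## Working session

There is one attempt and no reset: what is moved stays moved. The work goes in short steps, Python scripts to look and compute and a tool call to move; the robot and the scene stay as the last step left them, time stands still between calls to the robot, and variables do not carry over. Pictures are saved under pics/ and viewed, at most 10 in all, crops included, and the job is handed in when it is done.

Besides the shell and the picture viewer there is one more tool, called after "Call:" as name([rows], argument=value, ...), one row to a line, values as JSON. apply_moves: Moves the arm, as the interface text tells. Its arguments: {"type":"object","properties":{"series":{"type":"array"},"grip_force":{"type":"number"}},"required":["series"]}

```bash
mkdir -p pics; cat > h.py <<'E'
import numpy as np, cv2
from rig import telemetry, get_image, env
def cam(name):
    s=telemetry.observe(); im=get_image(name)
    if name=="wrist":
        T=np.eye(4);T[:3,:3]=np.array(s["tool_rot"]);T[:3,3]=s["position"]
        M=T@np.array(im["mount"]); im["R"],im["t"]=M[:3,:3],M[:3,3]
    else: im["R"],im["t"]=np.array(im["attitude"]),np.array(im["eye"])
    h=im["frame"].shape[0]; f=h/2/np.tan(np.radians(im["vertical_fov"])/2)
    im["K"]=np.array([[f,0,im["cx"]],[0,f,im["cy"]],[0,0,1.]])
    return im
def rays(im,px):
    u=cv2.undistortPoints(np.array(px,float).reshape(-1,1,2),im["K"],np.array(im["dist"],float)).reshape(-1,2)
    return np.c_[u[:,0],-u[:,1],-np.ones(len(u))]@im["R"].T
def onplane(im,px,z):
    d=rays(im,px); return im["t"]+d*((z-im["t"][2])/d[:,2])[:,None]
def bydepth(im,px):
    px=np.array(px,float).reshape(-1,2); d=rays(im,px)
    z=np.array([im["z_map"][int(v),int(u)] for u,v in px]); return im["t"]+d*z[:,None]
def save(im,n): cv2.imwrite("pics/"+n,im["frame"][...,::-1])
def mask(im,c):
    hsv=cv2.cvtColor(im["frame"],cv2.COLOR_RGB2HSV); H,S,V=cv2.split(hsv)
    if c=="red": return ((H<8)|(H>172))&(S>130)&(V>60)
    if c=="blue": return (H>98)&(H<128)&(S>120)&(V>50)
    if c=="green": return (H>45)&(H<90)&(S>100)&(V>40)
    if c=="yellow": return (H>18)&(H<35)&(S>120)&(V>80)
def blobs(im,c,amin=40):
    n,l,st,ce=cv2.connectedComponentsWithStats(mask(im,c).astype(np.uint8))
    return [(ce[i].round(1).tolist(),int(st[i,4]),l==i) for i in range(1,n) if st[i,4]>amin]
E
python3 - <<'E'
from h import *
s=telemetry.observe(); print(s["position"],np.round(s["tool_rot"],3),env.pinch_z,s["grip_width"],s["time_s"])
for n in("top","side"):
    im=cam(n); save(im,n+"0.png"); print(n,im["t"])
    for c in("red","blue","green","yellow"):
        for ce,a,m in blobs(im,c): print(c,ce,a,bydepth(im,ce).round(3))
E
```

```text
[0.14750552 0.52955678 0.23070273] [[-0.963  0.268 -0.001]
 [ 0.268  0.963 -0.001]
 [ 0.    -0.001 -1.   ]] 0.0187 0.08534710866885628 0.0
top [ 0.41707993 -0.02847986  1.4645673 ]
red [279.8, 117.3] 159 [[ 0.773 -0.081  0.026]]
red [293.8, 180.3] 199 [[ 0.566 -0.122  0.106]]
blue [271.4, 73.6] 148 [[ 0.876 -0.05   0.14 ]]
blue [201.2, 193.6] 80 [[0.524 0.153 0.071]]
blue [39.5, 308.3] 1431 [[ 0.147  0.681 -0.001]]
green [118.8, 148.4] 81 [[0.635 0.371 0.201]]
green [135.2, 158.3] 41 [[0.621 0.347 0.113]]
green [221.3, 183.1] 77 [[0.557 0.093 0.072]]
yellow [203.1, 82.5] 152 [[0.846 0.15  0.138]]
yellow [292.8, 182.0] 507 [[ 0.56  -0.119  0.111]]
side [ 0.25240463 -0.62814284  0.74990982]
red [334.0, 196.8] 206 [[ 0.779 -0.089  0.021]]
red [278.0, 215.9] 262 [[ 0.565 -0.131  0.092]]
blue [68.1, 124.3] 1815 [[0.123 0.714 0.007]]
blue [358.4, 154.4] 279 [[ 0.861 -0.065  0.13 ]]
blue [219.4, 164.3] 63 [[0.521 0.144 0.072]]
blue [405.2, 281.0] 56 [[ 0.602 -0.466  0.249]]
green [221.7, 86.4] 54 [[0.632 0.361 0.198]]
green [224.6, 123.8] 265 [[0.624 0.343 0.067]]
green [237.7, 172.4] 65 [[0.555 0.086 0.071]]
yellow [311.0, 122.6] 250 [[0.833 0.131 0.13 ]]
yellow [277.2, 227.8] 622 [[ 0.558 -0.141  0.06 ]]
```

View pics/top0.png

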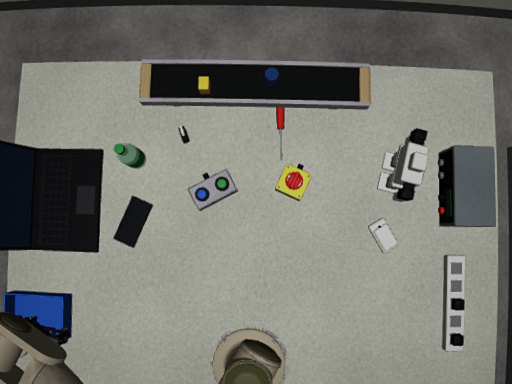

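View pics/side0.png

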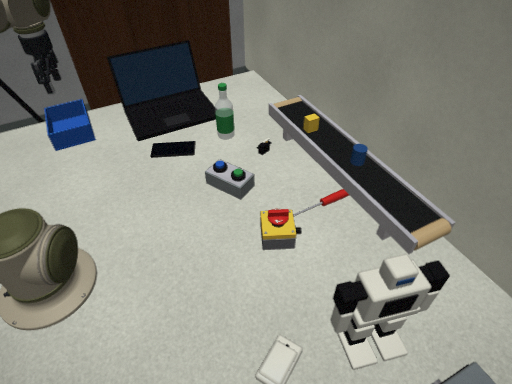

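The top view shows the stop box at (293,181) with the screwdriver tip close by at (281,158). The two-button station has blue at (201,194) and green at (221,183). The side view shows the same layout, with nothing standing tall near either box. Next I'll move the wrist camera over the stop box.

```bash
python3 - <<'E'
from h import *
im=cam("wrist"); print(np.round(im["mount"],3),im["vertical_fov"],im["t"],im["R"].round(3))
s=telemetry.observe();R=np.array(s["tool_rot"])
for g in([.5,-.12,.25],[.46,-.12,.25]): print((R.T@(np.array(g)-s["position"])*1000).round())
E
```

```text
[[-0.     0.957  0.289  0.074]
 [ 1.     0.001 -0.     0.   ]
 [-0.001  0.289 -0.957 -0.141]
 [ 0.     0.     0.     1.   ]] 70.20051706693754 [0.07675182 0.549632   0.37217182] [[ 0.269 -0.922 -0.278]
 [ 0.963  0.257  0.078]
 [-0.001 -0.289  0.957]]
[-514. -531.  -19.]
[-475. -542.  -19.]
```

Call:
apply_moves([
  [-44,-40,-1.5,0,0,0,0],
  [-44,-40,-1.5,0,0,0,0],
  [-44,-40,-1.5,0,0,0,0],
  [-44,-40,-1.5,0,0,0,0],
  [-44,-40,-1.5,0,0,0,0],
  [-44,-40,-1.5,0,0,0,0],
  [-44,-40,-1.5,0,0,0,0],
  [-44,-40,-1.5,0,0,0,0],
  [-44,-40,-1.5,0,0,0,0],
  [-44,-40,-1.5,0,0,0,0],
  [-44,-40,-1.5,0,0,0,0],
  [-44,-40,-1.5,0,0,0,0],
], grip_force=40)

```text
time_s: 1.65
position: [0.5281, -0.0762, 0.2492]
tool_rot: [[-0.963, 0.269, -0.0], [0.269, 0.963, 0.0], [0.0, 0.0, -1.0]]
ft_force: [-0.1, 0.6, -0.2]
grip_width: -0.0002
gripper_force: 0.0
```

Call:
apply_moves([
  [-44,-35,0,0,0,0,0],
  [0,0,0,0,0,0,0],
  [0,0,0,0,0,0,0],
])

```text
time_s: 2.02
position: [0.56, -0.1194, 0.249]
tool_rot: [[-0.963, 0.268, -0.001], [0.268, 0.963, 0.001], [0.001, 0.0, -1.0]]
ft_force: [-0.7, 0.1, -0.3]
grip_width: 0.0001
gripper_force: 0.0
```

```bash
python3 - <<'E'
from h import *
s=telemetry.observe(); print(s["position"],np.round(s["tool_rot"],3),s["grip_width"],s["time_s"],s["q"])
im=cam("wrist"); save(im,"w1.png")
for c in("red","blue","green","yellow"):
    for ce,a,m in blobs(im,c,150):
        print(c,ce,a,bydepth(im,ce).round(4))
        if c=="red":
            v,u=np.nonzero(m); P=bydepth(im,np.c_[u,v]); print(np.percentile(P[:,2],[1,10,30,50,70,90,99]).round(4))
            t=P[(P[:,2]>np.percentile(P[:,2],97)-.005)]
            (cx,cy),(w,h),a=cv2.minAreaRect((t[:,:2]*1000).astype(np.float32)); print("bar",len(t),cx,cy,w,h,a,t[:,2].mean())
        if c=="yellow":
            v,u=np.nonzero(m); P=onplane(im,np.c_[u,v],.062); print("box",cv2.minAreaRect((P[:,:2]*1000).astype(np.float32)))
E
```

```text
[ 0.56000545 -0.11944248  0.24895663] [[-0.963  0.268 -0.001]
 [ 0.268  0.963  0.001]
 [ 0.001  0.    -1.   ]] 8.21164856329297e-05 2.025 [-2.38866526e+01  2.34888089e+01  6.86860357e+01  1.11751135e-02
  8.78929661e+01 -9.83123775e+01]
red [255.9, 180.5] 1295 [[ 0.5619 -0.122   0.1029]]
[0.083  0.0846 0.087  0.088  0.1021 0.1039 0.1052]
bar 437 540.6416625976562 -113.38859558105469 12.171270370483398 105.67266845703125 68.44856262207031 0.10917206743102517
blue [488.2, 73.2] 709 [[0.5222 0.1473 0.0728]]
green [435.8, 118.5] 583 [[0.5547 0.0898 0.0726]]
yellow [256.5, 169.2] 2757 [[ 0.5499 -0.1179  0.1034]]
box ((566.1069946289062, -123.04790496826172), (82.67070770263672, 85.95240020751953), 66.12979888916016)
```

View pics/w1.png

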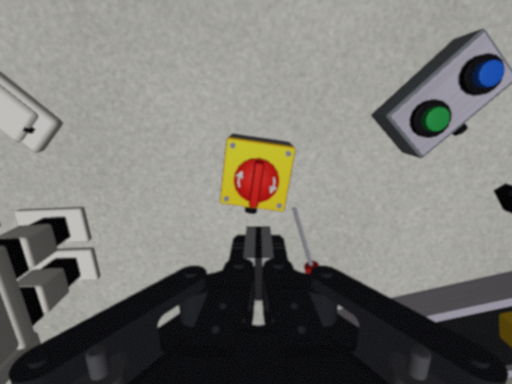

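The wrist view shows the stop box centred at about (256,175), with the bar running nearly along the image columns. Blue is at (488,73) and green at (436,118). Now I'll refine the bar and the closed-tip size from a fresh frame.

```bash
python3 - <<'E'
from h import *
im=cam("wrist")
r=max(blobs(im,"red",150),key=lambda b:b[1])[2]
v,u=np.nonzero(r); P=bydepth(im,np.c_[u,v])
k=(P[:,2]>.097)&(P[:,2]<.108)&(np.hypot(P[:,0]-.566,P[:,1]+.123)<.04)
Q=onplane(im,np.c_[u,v][k],.105)[:,:2]*1000
print("bar",cv2.minAreaRect(Q.astype(np.float32)),Q.mean(0))
E_=None
c=np.concatenate(cv2.findContours(r.astype(np.uint8),cv2.RETR_EXTERNAL,cv2.CHAIN_APPROX_NONE)[0])[:,0]
print("cap",cv2.minEnclosingCircle((onplane(im,c,.085)[:,:2]*1000).astype(np.float32)))
# fingertip: depth map columns near the tip
for row in (228,235,245,260):
    z=im["z_map"][row,225:295]; k=np.nonzero((z>.1)&(z<.2))[0]
    if len(k): print(row,225+k[0],225+k[-1],z[k].min(),z[k].max())
E
```

```text
bar ((565.2908325195312, -123.40779113769531), (10.75378704071045, 51.27006912231445), 66.1444091796875) [ 564.25516416 -122.91735428]
cap ((569.8574829101562, -124.3454360961914), 28.55776596069336)
228 246 269 0.14675193 0.14909151
235 236 279 0.13803323 0.14967112
245 231 284 0.1273061 0.1388831
260 228 287 0.11107982 0.11974334
```

Call:
apply_moves([
  [-6.3,-2.2,34,0,0,8.3,0],
  [0,0,50,0,0,0,0],
  [0,0,45,0,0,0,0],
  [0,0,8,0,0,0,0],
  [0,0,4,0,0,0,0],
  [0,0,3,0,0,0,0],
  [0,0,3,0,0,0,0],
  [0,0,3,0,0,0,0],
  [0,0,0,0,0,0,0],
])

```text
time_s: 3.25
position: [0.5665, -0.1239, 0.1002]
tool_rot: [[-0.914, 0.405, 0.002], [0.405, 0.914, -0.001], [-0.002, 0.0, -1.0]]
ft_force: [0.6, 0.9, 3.5]
grip_width: 0.0002
gripper_force: 1.5
```

Call:
apply_moves([
  [0,0,2,0,0,0,0],
  [0,0,2,0,0,0,0],
  [0,0,1,0,0,0,0],
  [0,0,0,0,0,0,0],
])

```text
time_s: 3.75
position: [0.5664, -0.1239, 0.095]
tool_rot: [[-0.914, 0.405, 0.002], [0.405, 0.914, -0.001], [-0.002, 0.0, -1.0]]
ft_force: [1.3, 0.3, 7.6]
grip_width: 0.0002
gripper_force: 4.1
```

Call:
apply_moves([
  [0,0,1,0,0,0,0],
  [0,0,1,0,0,0,0],
  [0,0,0,0,0,0,0],
])

```text
time_s: 4.12
position: [0.5666, -0.1239, 0.0947]
tool_rot: [[-0.915, 0.405, 0.003], [0.405, 0.915, -0.001], [-0.004, -0.0, -1.0]]
ft_force: [-3.0, 1.6, 22.5]
grip_width: -0.0
gripper_force: 11.0
```

Call:
apply_moves([
  [0,0,-8,0,0,0,0],
  [0,0,-40,0,0,0,0],
  [0,0,-60,0,0,0,0],
  [-5,0,-50,0,0,0,0],
  [0,0,0,0,0,0,0],
  [0,0,0,0,0,0,0],
])

```text
time_s: 4.88
position: [0.5698, -0.1255, 0.2489]
tool_rot: [[-0.914, 0.405, -0.003], [0.405, 0.914, 0.001], [0.003, -0.0, -1.0]]
ft_force: [0.1, 0.5, -0.6]
grip_width: 0.0002
gripper_force: 0.0
```

```bash
cat >> h.py <<'E'
def bar(zt):
    s=telemetry.observe(); im=cam("wrist")
    r=max(blobs(im,"red",150),key=lambda b:b[1])[2]
    v,u=np.nonzero(r); P=bydepth(im,np.c_[u,v]); print("z pct",np.percentile(P[:,2],[5,25,50,75,90,97]).round(4))
    k=(P[:,2]>zt-.008)&(P[:,2]<zt+.003)&(np.hypot(P[:,0]-.566,P[:,1]+.123)<.04)
    Q=onplane(im,np.c_[u,v][k],zt)[:,:2]*1000
    print("bar",cv2.minAreaRect(Q.astype(np.float32)),Q.mean(0)); return s,im
E
python3 - <<'E'
from h import *
s,im=bar(.097); print(s["position"],np.array(s["tool_rot"]).round(4))
R=np.array(s["tool_rot"]); print(R.T@(np.array([.566,-.1235,.089])-s["position"])*1000)
E
```

```text
z pct [0.0765 0.079  0.0803 0.0951 0.0961 0.0966]
bar ((564.9666748046875, -123.07508087158203), (10.845126152038574, 49.55915069580078), 66.0945816040039) [ 563.80100118 -122.52585221]
[ 0.56976819 -0.12549058  0.24885208] [[-9.144e-01  4.048e-01 -2.900e-03]
 [ 4.048e-01  9.144e-01  1.100e-03]
 [ 3.100e-03 -2.000e-04 -1.000e+00]]
[  3.75902993   0.32421085 159.8643589 ]
```

The button is latched: the bar top is 8 mm lower. I'll go down beside the bar.

Call:
apply_moves([
  [21,-19,20,0,0,0,0],
  [0,0,50,0,0,0,0],
  [0,0,50,0,0,0,0],
  [0,0,25,0,0,0,0],
  [0,0,10,0,0,0,0],
  [0,0,5,0,0,0,0],
  [0,0,0,0,0,0,0],
  [0,0,0,0,0,0,0],
])

```text
time_s: 5.92
position: [0.5439, -0.1347, 0.0911]
tool_rot: [[-0.914, 0.405, 0.001], [0.405, 0.914, -0.001], [-0.002, -0.0, -1.0]]
ft_force: [-0.0, -0.6, -0.3]
grip_width: -0.0001
gripper_force: 0.0
```

Call:
apply_moves([
  [1.5,0,2,0,0,0,0],
  [0,2,0,0,0,0,0],
  [0,2,0,0,0,0,0],
  [0,1.5,0,0,0,0,0],
  [0,0,0,0,0,0,0],
])

```text
time_s: 6.55
position: [0.5443, -0.1288, 0.0883]
tool_rot: [[-0.915, 0.405, -0.0], [0.405, 0.915, 0.0], [0.0, -0.0, -1.0]]
ft_force: [-2.7, -1.0, 1.2]
grip_width: -0.0
gripper_force: 1.6
```

Call:
apply_moves([
  [1.3,1.85,0,0,0,6,0],
  [1.3,1.85,0,0,0,6,0],
  [1.3,1.85,0,0,0,6,0],
  [1.3,1.85,0,0,0,6,0],
  [0,0,0,0,0,0,0],
])

```text
time_s: 7.18
position: [0.544, -0.1197, 0.0886]
tool_rot: [[-0.672, 0.741, 0.0], [0.741, 0.672, 0.0], [0.0, 0.0, -1.0]]
ft_force: [-3.6, 0.3, 3.2]
grip_width: 0.0004
gripper_force: 2.3
```

Call:
apply_moves([
  [1.3,1.85,0,0,0,6,0],
  [1.3,1.85,0,0,0,6,0],
  [1.3,1.85,0,0,0,6,0],
  [0,0,0,0,0,0,0],
])

```text
time_s: 7.68
position: [0.5461, -0.1132, 0.0884]
tool_rot: [[-0.411, 0.911, -0.0], [0.911, 0.411, 0.001], [0.001, -0.0, -1.0]]
ft_force: [-4.3, 1.7, 4.2]
grip_width: 0.0
gripper_force: 2.6
```

Call:
apply_moves([
  [0,-6,0,0,0,0,0],
  [0,-6,0,0,0,0,0],
  [0,0,-20,0,0,0,0],
  [0,0,-40,0,0,0,0],
  [-21,25,-40,0,0,-10,0],
  [0,0,-40,0,0,-10,0],
  [0,0,-20,0,0,-10,0],
  [0,0,0,0,0,-10,0],
  [0,0,0,0,0,-2,0],
  [0,0,0,0,0,0,0],
])

```text
time_s: 8.93
position: [0.5666, -0.1275, 0.2479]
tool_rot: [[-0.913, 0.407, -0.0], [0.407, 0.913, 0.0], [0.001, 0.0, -1.0]]
ft_force: [0.2, -0.4, -0.7]
grip_width: 0.0003
gripper_force: 0.0
```

```bash
python3 - <<'E'
from h import *
s,im=bar(.105); save(im,"w2.png"); print(s["position"],np.array(s["tool_rot"]).round(4),s["time_s"])
for c in("blue","green"):
    for ce,a,m in blobs(im,c,150): print(c,ce,a,onplane(im,ce,.072).round(4))
E
```

```text
z pct [0.084  0.0867 0.0881 0.1028 0.1039 0.1045]
bar ((565.0499877929688, -123.05834197998047), (10.603682518005371, 49.552589416503906), 65.85255432128906) [ 563.80432526 -122.76502039]
[ 0.56656345 -0.12752748  0.2479122 ] [[-9.135e-01  4.068e-01 -4.000e-04]
 [ 4.068e-01  9.135e-01  3.000e-04]
 [ 5.000e-04  1.000e-04 -1.000e+00]] 8.925
blue [486.5, 26.0] 821 [[0.5224 0.148  0.072 ]]
green [437.3, 82.3] 666 [[0.555  0.0902 0.072 ]]
```

View pics/w2.png

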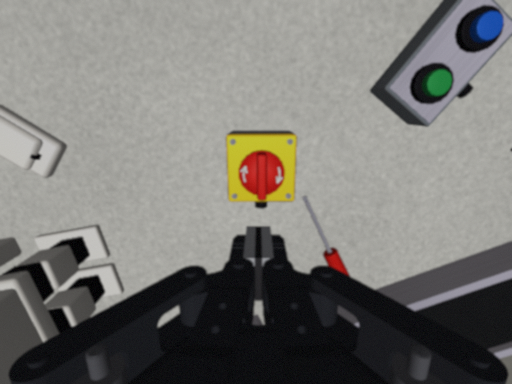

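The wrist view shows the red button out again at (261,172), with its bar back along the box axis. Blue is at (486,26) and green at (437,82). Next I'll move above blue.

Call:
apply_moves([
  [30,47,0,0,0,0,0],
  [30,47,0,0,0,0,0],
  [30,47,0,0,0,0,0],
  [30,47,0,0,0,0,0],
  [28,47,0,0,0,0,0],
  [0,0,0,0,0,0,0],
  [0,0,0,0,0,0,0],
])

```text
time_s: 9.85
position: [0.5265, 0.1471, 0.2481]
tool_rot: [[-0.914, 0.405, -0.0], [0.405, 0.914, -0.0], [0.0, -0.0, -1.0]]
ft_force: [-0.7, -1.1, 0.5]
grip_width: 0.0002
gripper_force: 0.0
```

```bash
python3 - <<'E'
from h import *
s=telemetry.observe(); im=cam("wrist"); R=np.array(s["tool_rot"]); print(s["position"])
for c in("blue","green"):
    for ce,a,m in blobs(im,c,150):
        v,u=np.nonzero(m); P=bydepth(im,np.c_[u,v]); k=abs(P[:,2]-.072)<.004
        (x,y),r=cv2.minEnclosingCircle((onplane(im,np.c_[u,v][k],.072)[:,:2]*1000).astype(np.float32))
        print(c,ce,a,x,y,r,np.median(P[:,2]),R.T@(np.array([x,y,72])/1000-s["position"])*1000)
E
```

```text
[0.52649977 0.14710177 0.2480929 ]
blue [260.9, 166.5] 501 521.6734619140625 152.56468200683594 13.468796730041504 0.07021755003681929 [  6.60332162   3.10707445 176.09255991]
green [445.9, 169.7] 1780 626.4593505859375 364.1156921386719 28.150911331176758 0.06838378290613742 [ -3.41268367 238.97479782 175.9973629 ]
green [228.2, 208.7] 448 554.2637939453125 93.85723876953125 13.715699195861816 0.07024092800872098 [-46.99051834 -37.345291   176.10154041]
```

Blue is at (521.7, 152.6). I'll descend and press it 6 mm, taking the last part slowly.

Call:
apply_moves([
  [6.6,3.1,40,0,0,0,0],
  [0,0,50,0,0,0,0],
  [0,0,50,0,0,0,0],
  [0,0,25,0,0,0,0],
  [0,0,7,0,0,0,0],
  [0,0,4,0,0,0,0],
  [0,0,3,0,0,0,0],
  [0,0,3,0,0,0,0],
  [0,0,1,0,0,0,0],
  [0,0,0,0,0,0,0],
])

```text
time_s: 11.15
position: [0.5224, 0.1527, 0.0661]
tool_rot: [[-0.915, 0.405, 0.002], [0.405, 0.915, -0.0], [-0.002, 0.001, -1.0]]
ft_force: [1.1, -3.2, 5.4]
grip_width: -0.0002
gripper_force: 2.5
```

Call:
apply_moves([
  [0,0,1,0,0,0,0],
  [0,0,1,0,0,0,0],
  [0,0,0,0,0,0,0],
])

```text
time_s: 11.52
position: [0.5224, 0.1528, 0.0657]
tool_rot: [[-0.915, 0.404, 0.003], [0.404, 0.915, -0.0], [-0.003, 0.001, -1.0]]
ft_force: [-5.0, -3.1, 20.9]
grip_width: -0.0001
gripper_force: 10.6
```

Force has risen to 21 N with no further travel, so the button is at its hard stop. I'll retreat and check.

Call:
apply_moves([
  [0,0,-8,0,0,0,0],
  [0,0,-40,0,0,0,0],
  [0,0,-60,0,0,0,0],
  [-10,0,-60,0,0,0,0],
  [0,0,0,0,0,0,0],
  [0,0,0,0,0,0,0],
  [0,0,0,0,0,0,0],
])

```text
time_s: 12.4
position: [0.5301, 0.149, 0.2298]
tool_rot: [[-0.915, 0.405, -0.003], [0.405, 0.915, -0.0], [0.003, -0.001, -1.0]]
ft_force: [-0.9, -0.0, -0.5]
grip_width: 0.0003
gripper_force: 0.0
```

```bash
python3 - <<'E'
from h import *
for n in("wrist","top"):
    im=cam(n); save(im,n+"9.png")
    for c in("red","blue","green"):
        for ce,a,m in blobs(im,c): 
            v,u=np.nonzero(m); P=bydepth(im,np.c_[u,v]); print(n,c,ce,a,np.median(P,0).round(4),P[:,2].max().round(4))
E
```

```text
wrist red [68.1, 292.6] 1327 [ 0.5644 -0.1143  0.0903] 0.3714
wrist blue [258.4, 168.1] 555 [0.5226 0.1531 0.0703] 0.3714
wrist green [454.5, 171.8] 2090 [0.6132 0.3502 0.0688] 0.3714
wrist green [224.0, 212.6] 492 [0.555  0.0941 0.0702] 0.3714
top red [279.8, 117.2] 159 [ 0.7738 -0.0815  0.0244] 1.4646
top red [293.8, 180.3] 199 [ 0.5677 -0.1226  0.091 ] 1.4646
top blue [271.4, 73.6] 149 [ 0.875  -0.0496  0.1408] 0.1478
top blue [36.9, 315.0] 2194 [0.127  0.6817 0.0064] 1.4646
top green [118.9, 148.4] 83 [0.6361 0.371  0.1999] 0.2058
top green [135.6, 158.1] 43 [0.6215 0.349  0.095 ] 0.1077
top green [221.4, 183.2] 79 [0.5569 0.0934 0.072 ] 0.0788
```

View pics/top9.png

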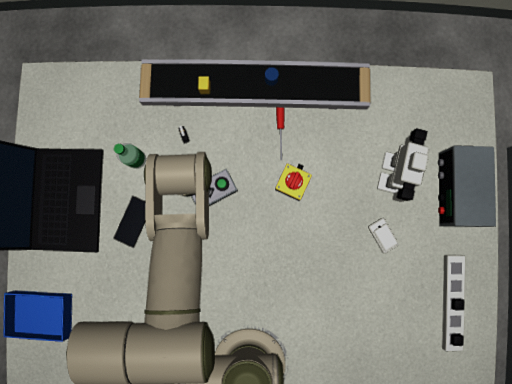

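The final top view shows the red button out and untwisted at (294,180), and every loose object where it was at the start. The wrist view puts blue back at its original height, the same as green, so I'm handing in.

```bash
python3 -c "
from h import *
print(env.close_job())"
```

```text
the job is handed in; nothing more can be done
None
```

The emergency-stop test is done and handed in: the red button latched, let go on the clockwise push and came right out with its bar back at rest, then the blue reset was pressed fully in and came back; green and all other objects were left alone.

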